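Push a vial rack through a sprung gate

TASK

Press the long paddle down with one fingertip to hold the chute's gate up, and while holding it push the vial rack along the chute with the other finger on its upright thumb plate, until the rack's body is wholly past the gate; then let go so that the gate drops shut behind it, over the low tail. The gate must not touch the rack on the way, nothing is to be gripped or lifted, and the other things on the bench stay where they are.

Things in the scene. Friction and masses are not known exactly. Their poses are not given: they have to be found in the camera images.
- chute: White straight chute, fixed, 420 long (x -145 to 275), open at the start. Origin on the bench under its centre line: x along the push, y to the paddle side (towards the robot), z up. Floor top z = 6; wall inner faces y = -33 and 33, tops z = 30; end stop x = 264. The gate crosses at x = 130 (126 to 134), the bay lies beyond. Bearing blocks at x = -128 and 148, y = 46, up to z = 78. All mm.
- gate_hinge (a joint): Turn of the hinge shaft (along chute x, at y = 46, z = 66 mm) that carries paddle and gate bar, rad: 0 = shut (bar down, paddle up), 0.75 = stop, fully open. Takes about 3 to 5 N on the paddle; a spring and its weight shut it when released. The rack (top 55 mm above the bench) passes freely under the bar from 0.4 on; 0.55 to 0.7 is a good opening.
- gate_bar (a point): Middle of the gate bar: dark steel bar, 78 x 22 x 8 mm, from the shaft across the chute, sloping down to 28 mm above the bench at its free end when shut, about 105 mm up when fully open. The tall thumb plate, or a finger behind it, cannot pass under the bar and need not; the low tail fits under the shut bar.
- gate: Shaft, gate bar and paddle in one; origin on the hinge axis at chute x = 0. Paddle: flat dark steel strip, 225 long (chute x = -112 to 112), 36 wide, 4 thick, on the chute's +y side. In the chute frame the strip covers y = 73 to 107, centre z = 62, when shut (outer edge tilted up 0.35 rad); y = 60 to 94, centre z = 35, at 0.7 rad (outer edge down 0.35 rad). All mm. A pressing fingertip can slide along it.
- paddle_mid (a point): Centre of the paddle strip's thickness, midway along it; moves with the paddle.
- rack: Grey vial rack, 0.25 kg, twelve capped vials fixed in it, in the chute. Origin under the centre of its body (90 long, 60 wide, 49 tall with caps); axes as the chute's. A low tail (24 wide, 11 tall) runs back to an upright thumb plate. Starts with its origin at chute x = 40 to 70; wholly past the gate from 182, at the end stop at 219; 195 to 210 is a good place to leave it. All mm.
- thumb (a point): Point on the rear face (the one to push) of the rack's thumb plate, on the centre line 45 mm above the rack's underside, 115 mm behind the rack's origin. The plate is 54 mm wide, 61 tall, 6 thick, upright.
- indicator_a: amber dropper bottle, 38 mm across, 107 tall, behind the chute; not to be moved. Origin under its centre.
- indicator_b: second amber dropper bottle, 38 mm across, 107 tall, behind the chute; not to be moved. Origin under its centre.
- beaker_100: small glass beaker, 57 mm across, 71 tall, behind the chute; not to be moved. Origin under its centre.
- timer: white digital timer, 60 x 62 x 20 mm, lying beside the bay; not to be moved. Origin under its centre.
- petri_dish: petri dish with lid, 66 mm across, 15 tall; not to be moved. Origin under its centre.
- label_tape: roll of labelling tape, 55 mm across, 19 tall; not to be moved. Origin under its centre.

How it is judged:
On the way, in this order (a step that is already met when the one before it is completed fails the run):
1. a finger holds the gate open by the paddle, the rack still before the gate (value of joint gate_hinge above 0.35 rad and contact force between the fingers and gate above 0.3 N and x of rack in the frame of chute below 0.085 m), for 0.1 s.
2. the rack's nose is under the gate, which is still held open by the paddle (value of joint gate_hinge above 0.35 rad and contact force between the fingers and gate above 0.3 N and x of rack in the frame of chute above 0.1 m), for 0.05 s.
3. the rack's body is past the gate, which is still held open by the paddle (value of joint gate_hinge above 0.35 rad and contact force between the fingers and gate above 0.3 N and x of rack in the frame of chute above 0.18 m), for 0.05 s.
At the end, for the whole second after the job is handed in: The rack's body lies wholly past the gate (origin 180 mm or more along the chute), flat on the chute floor (within 6 mm), upright within 0.08 rad and at rest; the gate is shut (under 0.06 rad) behind it (x of rack in the frame of chute between 0.18 and 0.225 m and y of rack in the frame of chute between -0.006 and 0.006 m and z of rack in the frame of chute below 0.012 m and angle between rack's own z axis and vertical below 0.08 rad and value of joint gate_hinge below 0.06 rad and linear speed of rack below 0.01 m/s); the robot touches nothing.
It fails at once if the gate touches the rack (over 1 N) (contact force between gate and rack above 1 N).
It fails at once if the rack is lifted (over 12 mm) or tipped (over 0.2 rad) (z of rack in the frame of chute above 0.018 m or angle between rack's own z axis and vertical above 0.2 rad).
It fails at once if another thing on the bench is moved by more than 20 mm (distance of any of indicator_a, indicator_b, beaker_100, timer, petri_dish, label_tape from where it was at the start of the episode above 0.02 m).
It also fails if it takes over 35 s, if anything falls off the work surface, if the arm or the gripper's body presses on something with over 40 N, if the wrist force passes 120 N, or if a joint passes its speed limit or range.

ROBOT

A 6-joint arm with a two-finger parallel gripper is mounted at the origin on the work surface; the furniture and walls round the work are solid. World frame = base frame: x ahead of the robot, y to its left, z up, the work surface at z = 0. Lengths are in m, angles in rad, forces in N, time in s.
With the tool pointing down it reaches from about 0.35 to 0.85 m from the base axis. Payload 8.1 kg.
Tool frame: the origin (TCP) lies between the finger pads; the fingertips stand 11 mm ahead of it and the grasp point (between the pads) lies 8 mm behind it (robot.tips_ahead is the distance from the TCP to the fingertips, in m); z points along the fingers, y is the line along which they close (so a half turn about z gives the same grasp; the last joint's range is limited). The gripper opens to 93 mm and grips with 3 to 60 N. Pads are 15 mm wide; open, the fingers measure 128 mm over their backs; the gripper's body (75 mm by 188 mm) begins 65 mm behind the grasp point.
Start: joints at [-1.239, 0.13, 1.488, -0, 1.523, -0.085], TCP at [0.243, -0.549, 0.23] pointing down, gripper open.
Joint ranges: [-2.96, 2.96], [-0.89, 2.26], [0.02, 2.5], [-1.34, 4.48], [0, 2.73], [-2.66, 2.66]. Speed limits (rad/s): [2.39, 2.39, 2.79, 3.14, 3.14, 3.14].

INTERFACE

Orientations are given as a rotation vector (axis times angle).
In Python, from plant import robot gives the robot as it stands. The module is installed in compiled form; this text tells all that it offers.
- The arm moves only by the tool move_arm, never from a script. Its argument "deltas" is one flat list of numbers, 7 for each row, row after row: the shift along the tool's x, y, z in m, then the turn, a rotation vector about the tool's x, y, z in rad, then the opening, from 0 (shut) to 1 (fully open). A call has 1 to 12 rows; each row is the pose to reach, as a shift and turn from the pose commanded when the call began, along the tool's axes at that moment; what a row does not reach only later rows make up. A row lasts 1/8 s, in which the tool goes at most 62.5 mm and 10.7 degrees, less where a joint would pass 70% of its speed; a pose out of reach is approached as far as the arm can. A call with a gripper value outside its range is refused whole. The fingers move at their own pace and stop on an object; "squeeze" is the grip in N (left out, the last holds). Time passes only in rows, so rows that repeat a pose let the fingers close. It gives the time, the measured TCP pose, the force, the opening and the grip force at its end, in the units of the state.
- robot.read_state(): the state, without advancing time (a new reading comes with each control period).
- robot.read_camera(name): name is "scene" or "top"; returns (picture, depth): 420x560x3 uint8, red, green, blue; 420x560 float32, m along the optical axis (not along the pixel's ray), 0 where there is no reading.
- robot.camera_model(name): a dict with "K" (3x3 intrinsics, pixels), "R" (3x3) and "t" (3): a world point X has camera coordinates R X + t. Camera axes: x right, y down, z forward; pixel columns grow to the right and rows downward; lengths in m; the calibration is good to about 2 mm. A picture is of the moment at which its call begins. camera_model takes no time and is no camera call.
- robot.close_job(): hands the job in; it is judged then, once.
Trained networks look in the newest picture that a camera, given by its name, has taken for a name from the list of things; names that differ only in an ending like _2 or _b are one class to them, and where a whole thing is asked for, a point or a joint stands for the part that bears it (a point fixed in the world has none). Each returns a list of dicts, best first, with "confidence" (0 to 1); they miss things now and then, are a little off and sometimes report something else, mostly with a low value. They report only what shows in the picture. A call takes as long as a camera call.
- robot.recognise(camera, label): "uv" ([column, row] in pixels, amid what is visible of it).
The state is a dict: "t": time; "q": joint angles; "dq": joint speeds; "joint_torque": joint torques, N m; "tool_pos": TCP position; "orientation": TCP orientation; "force": force on the tool from outside, world axes, zero at the start; "wrist_torque": the same for the moment, N m; "opening": finger opening in m; "gripper_force": force on a finger pad.
Only numpy, scipy, OpenCV 4.12 (cv2) and the standard library are available. Lean on these libraries where they do the work, as an engineer would, in place of code of your own. Each camera call takes 0.05 s, during which the arm holds its last target. There are 200 camera calls.

## Working session

There is one attempt and no reset: what is moved stays moved. The work goes in short steps, Python scripts to look and compute and a tool call to move; the robot and the scene stay as the last step left them, time stands still between calls to the robot, and variables do not carry over. Pictures are saved under pics/ and viewed, at most 10 in all, crops included, and the job is handed in when it is done.

Besides the shell and the picture viewer there is one more tool, called after "Call:" by a JSON object that holds its "method" and its "body", one argument or row to a line. move_arm: Moves the arm, as the interface text tells. Its arguments: {"type":"object","properties":{"deltas":{"type":"array","items":{"type":"number"}},"squeeze":{"type":"number"}},"required":["deltas"]}

```bash
mkdir -p pics
cat > h.py <<'E'
import numpy as np, cv2
from plant import robot
def world(cam,u,v,d):
    m=robot.camera_model(cam);K,R,t=map(np.array,(m["K"],m["R"],m["t"]))
    return R.T@(np.linalg.inv(K)@np.array([u,v,1.])*d-t)
def cloud(cam,depth):
    m=robot.camera_model(cam);K,R,t=map(np.array,(m["K"],m["R"],m["t"]))
    v,u=np.mgrid[:depth.shape[0],:depth.shape[1]]
    P=np.stack([(u-K[0,2])/K[0,0]*depth,(v-K[1,2])/K[1,1]*depth,depth],-1)
    return (P-t.reshape(3))@R
E
python3 - <<'E'
from h import *
for c in ("scene","top"):
    p,d=robot.read_camera(c); cv2.imwrite(f"pics/{c}0.png",p[:,:,::-1]); np.save(f"{c}0.npy",d)
    for l in ("chute","gate_bar","paddle_mid","rack","thumb","gate"):
        for r in robot.recognise(c,l)[:2]:
            u,v=r["uv"]; dd=d[int(v),int(u)]
            print(c,l,np.round([u,v]),round(r["confidence"],2),np.round(world(c,u,v,dd),3))
s=robot.read_state();print(s["t"],s["tool_pos"],s["orientation"],s["opening"],robot.tips_ahead)
E
```

```text
scene chute [267. 264.] 0.79 [0.539 0.057 0.079]
scene gate_bar [302. 226.] 0.95 [ 0.52  -0.075  0.059]
scene gate_bar [234. 192.] 0.44 [ 0.726 -0.125  0.022]
scene paddle_mid [300. 228.] 0.71 [ 0.519 -0.065  0.061]
scene rack [270. 223.] 0.88 [ 0.589 -0.056  0.053]
scene thumb [271. 220.] 0.87 [ 0.595 -0.069  0.044]
scene gate [304. 229.] 0.61 [ 0.512 -0.064  0.064]
scene gate [267. 265.] 0.45 [0.538 0.057 0.076]
top chute [264. 208.] 0.92 [ 0.546 -0.033  0.068]
top chute [285. 221.] 0.5 [ 0.515 -0.088  0.06 ]
top gate_bar [287. 219.] 0.64 [ 0.519 -0.091  0.056]
top paddle_mid [285. 218.] 0.59 [ 0.521 -0.088  0.061]
top paddle_mid [269. 152.] 0.28 [ 0.69  -0.042  0.072]
top rack [280. 186.] 0.86 [ 0.605 -0.072  0.038]
top thumb [277. 191.] 0.58 [ 0.593 -0.063  0.042]
top gate [284. 220.] 0.69 [ 0.516 -0.086  0.063]
0.7 [ 0.24294894 -0.54862631  0.22966172] [3.07357571e+00 6.50015463e-01 1.36867004e-05] 0.09310426279467619 0.011
```

View pics/scene0.png

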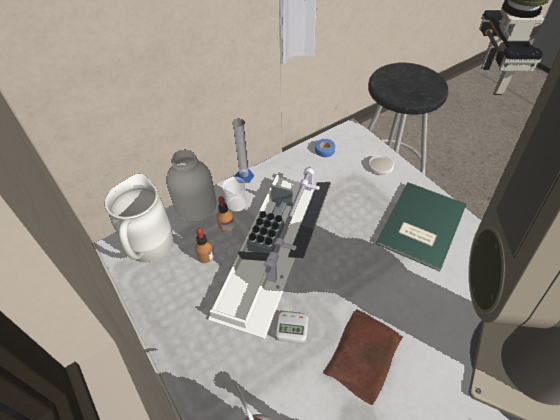

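View pics/top0.png

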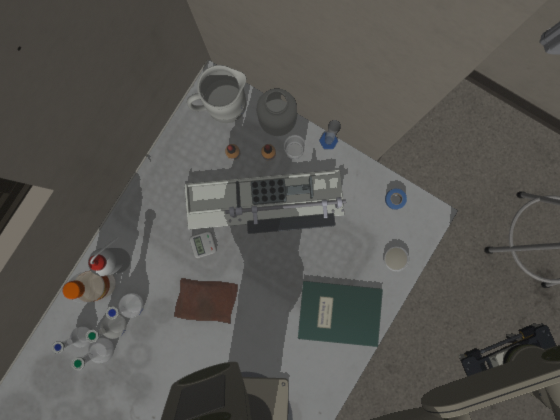

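The scene view shows the chute running from upper right (start, 290,180) to lower left (bay, 240,325). The top view has the chute at columns 187–343, row ~200, with the paddle at (290,225) and the bay to the left. So chute +x is roughly world +y, and chute +y points towards the robot. Next I'll fit its pose from depth.

```bash
cat > fit.py <<'E'
from h import *
from scipy.optimize import minimize
def boxes(p,pts):
    c,s=np.cos(p[2]),np.sin(p[2]); d=pts[:,:2]-p[:2]
    return np.c_[d@[c,s], d@[-s,c], pts[:,2]]
C={c:cloud(c,np.load(f"{c}0.npy")) for c in ("scene","top")}
for c in C: C[c][np.load(f"{c}0.npy")<=0]=9
def sel(c):
    P=C[c].reshape(-1,3); return P[(abs(P[:,0]-.56)<.2)&(abs(P[:,1]+.05)<.35)]
if __name__=="__main__":
  for c in C:
    P=sel(c); Q=P[(P[:,2]>.004)&(P[:,2]<.115)]
    print(c,len(Q),"bench z",np.median(P[abs(P[:,2])<.01][:,2]))
    W=P[(P[:,2]>.026)&(P[:,2]<.033)]
    print(len(W))
    # wall tops: maximise count within 3 mm bands
    def cost(p):
        q=boxes(p,W); e=np.abs(np.abs(q[:,1])-.035); 
        return -np.exp(-(e/.004)**2)[(q[:,0]>-.15)&(q[:,0]<.28)].sum()
    best=None
    for x in np.arange(.52,.64,.006):
      for yaw in np.arange(1.3,1.8,.03):
        v=cost([x,-.1,yaw]); best=min(best or (9,),(v,x,yaw))
    r=minimize(lambda z:cost([z[0],-.1,z[1]]),best[1:],method="Nelder-Mead"); print(r.x,r.fun)
    p=[r.x[0],-.1,r.x[1]]; q=boxes(p,P)
    w=q[(abs(abs(q[:,1])-.035)<.004)&(q[:,2]>.02)&(q[:,2]<.034)]
    print("wall x ext",np.percentile(w[:,0],[0,1,2,98,99,100]))
    f=q[(abs(q[:,1])<.03)&(q[:,2]>0.003)&(q[:,2]<.01)]; print("floor ext",np.percentile(f[:,0],[0,1,2,98,99,100]), np.median(f[:,2]))
    g=q[(abs(q[:,1]-.090)<.017)&(q[:,2]>.045)&(q[:,2]<.08)]; print("paddle",len(g),g.min(0),g.max(0),np.median(g,0))
E
python3 fit.py
```

```text
scene 15193 bench z 0.0010884182797340433
948
[0.60279588 1.69436779] -431.3769149676945
wall x ext [-0.29431525 -0.28257344 -0.25777503  0.27722243  0.27775047  0.27837173]
floor ext [-0.29965279 -0.25949343 -0.22725812  0.37018467  0.38655692  0.40180584] 0.006664561384997877
paddle 1139 [-0.10220367  0.07303671  0.05443912] [0.12218624 0.1069992  0.07362828] [0.02237497 0.09041768 0.06526058]
top 11130 bench z -0.00038863946629164584
643
[0.59991842 1.68950767] -391.3093665250376
wall x ext [-0.29533155 -0.27946173 -0.15754746  0.26974121  0.27223536  0.2766897 ]
floor ext [-0.29846368 -0.2682724  -0.23797892  0.36493192  0.38016704  0.40503364] 0.005643345399347176
paddle 1139 [-0.1032063   0.07300832  0.0510532 ] [0.12139807 0.10683702 0.07727187] [0.00894099 0.08997919 0.06317664]
```

```bash
python3 - <<'E'
from fit import *
p=[.6013,-.1,1.692]
def h(q,lo,hi,st): 
    n,e=np.histogram(q,np.arange(lo,hi,st)); return n.tolist()
for c in C:
    q=boxes(p,sel(c)); y,z,x=q[:,1],q[:,2],q[:,0]
    print(c,"wallend .25-.3/4mm",h(x[(abs(abs(y)-.035)<.005)&(z>.015)&(z<.034)],.25,.3,.004),"start -.16",h(x[(abs(abs(y)-.035)<.005)&(z>.015)&(z<.034)],-.16,-.11,.004))
    k=(abs(y-.09)<.018)&(z>.045)&(z<.08);print("paddle",h(x[k],-.115,-.085,.003),h(x[k],.1,.13,.003), "y",h(y[(abs(x)<.09)&(z>.045)&(z<.085)],.06,.12,.003))
    b=(abs(y-.046)<.015)&(z>.073)&(z<.083);print("bearing",h(x[b],-.14,.18,.008))
    k=(abs(y)<.024)&(z>.06)&(z<.072);print("plate top",h(x[k],-.1,-.02,.003),np.median(x[k&(x<0)]),np.median(y[k&(x<0)]))
    k=(abs(y)<.03)&(z>.050)&(z<.058);print("caps",h(x[k],-.02,.13,.006), h(y[k&(x<.11)],-.034,.034,.004))
    k=(y>-.03)&(y<.02)&(z>.03)&(z<.06);print("bar",h(x[k],.11,.16,.003))
    for nm,(lo,hi) in {"wall -":(-.045,-.025),"wall +":(.025,.045)}.items():
        k=(y>lo)&(y<hi)&(z>.027)&(z<.033)&(x>-.12)&(x<.26);print(nm,np.median(y[k]),np.polyfit(x[k],y[k],1))
E
python3 - <<'E'
import cv2;i=cv2.imread('pics/top0.png')[130:260,170:360];cv2.imwrite('pics/topcrop.png',cv2.resize(i,None,fx=4,fy=4,interpolation=cv2.INTER_CUBIC))
E
```

```text
scene wallend .25-.3/4mm [19, 18, 19, 19, 12, 6, 31, 7, 0, 0, 0, 0] start -.16 [0, 0, 0, 0, 0, 0, 0, 0, 0, 0, 4, 6]
paddle [0, 0, 0, 0, 13, 15, 9, 14, 9] [21, 18, 21, 17, 20, 19, 22, 4, 0] y [5, 7, 5, 12, 71, 79, 74, 83, 73, 76, 81, 78, 77, 81, 88, 25, 0, 0, 0]
bearing [0, 1, 21, 12, 2, 1, 7, 12, 5, 0, 2, 1, 0, 1, 1, 2, 1, 1, 0, 0, 0, 0, 1, 0, 1, 1, 2, 1, 1, 17, 13, 0, 1, 7, 26, 29, 22, 34, 2]
plate top [0, 0, 0, 0, 0, 0, 0, 0, 0, 0, 0, 0, 0, 0, 5, 24, 42, 5, 0, 0, 0, 0, 0, 0, 0, 0] -0.05107618255567816 0.00018895915528887645
caps [0, 0, 0, 0, 0, 0, 11, 48, 47, 3, 28, 45, 31, 4, 35, 52, 20, 21, 44, 50, 4, 0, 0, 0] [0, 11, 40, 44, 41, 22, 20, 42, 47, 40, 14, 28, 51, 51, 36, 1]
bar [0, 0, 0, 0, 0, 0, 0, 0, 5, 16, 97, 3, 0, 0, 0, 0]
wall - -0.03664018268429462 [-0.00319834 -0.03642607]
wall + 0.034752298144359546 [0.02757005 0.02904046]
top wallend .25-.3/4mm [5, 8, 7, 9, 8, 11, 4, 0, 0, 0, 0, 0] start -.16 [0, 0, 0, 0, 0, 0, 0, 0, 0, 1, 3, 9]
paddle [0, 0, 0, 0, 14, 14, 17, 14, 13] [17, 12, 17, 17, 15, 14, 16, 4, 0] y [4, 5, 6, 5, 27, 79, 77, 80, 84, 81, 82, 79, 79, 84, 82, 86, 4, 0, 0]
bearing [2, 1, 18, 9, 2, 0, 3, 11, 5, 2, 1, 1, 1, 2, 1, 1, 1, 1, 1, 1, 2, 3, 1, 2, 0, 2, 1, 1, 2, 7, 7, 1, 0, 2, 18, 14, 11, 19, 0]
plate top [0, 0, 0, 0, 0, 0, 0, 0, 0, 0, 0, 0, 0, 0, 0, 18, 20, 2, 0, 0, 0, 0, 0, 0, 0, 0] -0.051598208925325906 0.0005467619146172556
caps [0, 0, 0, 0, 0, 0, 7, 30, 34, 1, 16, 29, 21, 2, 28, 30, 7, 9, 34, 31, 2, 0, 0, 0] [0, 0, 13, 30, 35, 22, 2, 17, 32, 25, 14, 6, 26, 31, 27, 7]
bar [0, 0, 0, 0, 0, 0, 0, 0, 20, 16, 12, 2, 0, 0, 0, 0]
wall - -0.034592994159324285 [-0.00287137 -0.03423808]
wall + 0.03708675031579503 [-0.00164309  0.03697881]
```

View pics/topcrop.png

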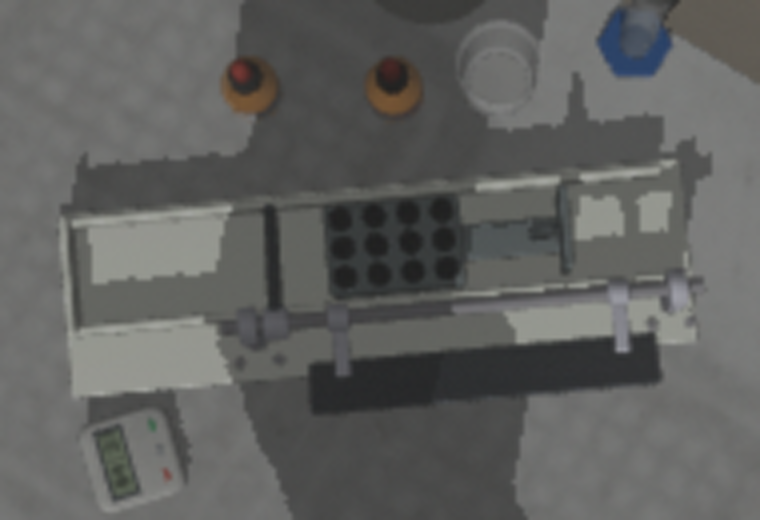

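The crop confirms the layout. The paddle is the dark strip (310–660, 335–410), the thumb plate is at column 567, the gate bar at column 272 and the vials at 330–460. With tool x set to chute x and tool y to chute −y, the first move goes above the spot behind the plate.

Call:
{"method": "move_arm", "body": {
  "deltas": [0.045,-0.02,0.006,0,0,-0.127,0.65,0.09,-0.041,0.012,0,0,-0.255,0.65,0.135,-0.061,0.018,0,0,-0.382,0.65,0.18,-0.081,0.024,0,0,-0.509,0.65,0.225,-0.101,0.03,0,0,-0.637,0.65,0.27,-0.122,0.036,0,0,-0.764,0.65,0.315,-0.142,0.042,0,0,-0.891,0.65,0.36,-0.162,0.048,0,0,-1.018,0.65,0.405,-0.183,0.054,0,0,-1.146,0.65,0.449,-0.203,0.06,0,0,-1.273,0.65,0.449,-0.203,0.06,0,0,-1.273,0.65,0.449,-0.203,0.06,0,0,-1.273,0.65]
}}

```text
t: 2.2
tool_pos: [0.571, -0.1815, 0.1696]
orientation: [-2.086, -2.349, 0.001]
force: [-1.4, -0.0, -0.1]
opening: 0.0606
gripper_force: 0.0
```

```bash
cat > st.py <<'E'
from fit import *
from scipy.spatial.transform import Rotation as Ro
s=robot.read_state(); R=Ro.from_rotvec(s["orientation"]).as_matrix()
print("t",round(s["t"],2),"tcp",np.round(s["tool_pos"],4),"chute-frame p",np.round(boxes([.6013,-.1,1.69],np.array([s["tool_pos"]])),4),"yaw tool x",np.arctan2(R[1,0],R[0,0]),"z",R[:,2].round(3),"F",np.round(s["force"],1),"open",s["opening"])
E
python3 st.py
python3 - <<'E'
from h import *
p,d=robot.read_camera("scene"); cv2.imwrite("pics/s1.png",cv2.resize(p[130:350,180:380,::-1],None,fx=2.7,fy=2.7,interpolation=cv2.INTER_CUBIC))
E
```

```text
t 2.2 tcp [ 0.571  -0.1815  0.1696] chute-frame p [[-0.0773  0.0398  0.1696]] yaw tool x 1.6890945005045936 z [-0.001 -0.    -1.   ] F [-1.4 -0.  -0.1] open 0.060581077324434615
```

View pics/s1.png

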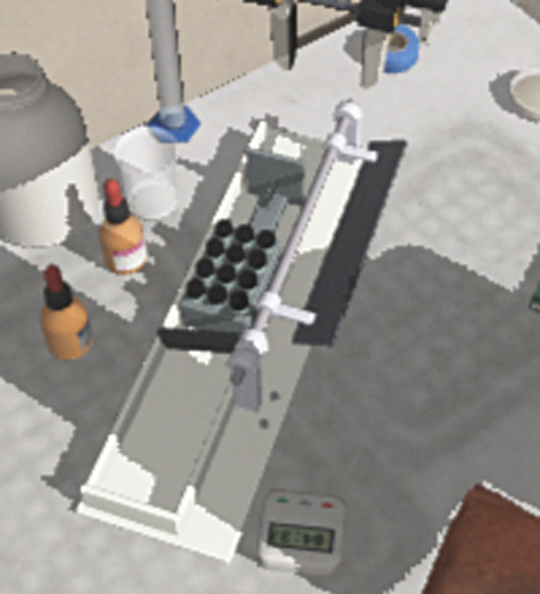

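The picture shows the rack at (235,270), the thumb plate at (275,170), the gate bar at (200,340) and the paddle arms at (355,150) and (295,310), with the fingers still clear above. I'll go down with a wider opening so the paddle finger misses the arms.

Call:
{"method": "move_arm", "body": {
  "deltas": [0.008,0,0.03,0,0,0,0.72,0.008,0,0.06,0,0,0,0.72,0.008,0,0.085,0,0,0,0.72,0.008,0,0.094,0,0,0,0.72,0.008,0,0.1,0,0,0,0.72,0.008,0,0.106,0,0,0,0.72,0.008,0,0.11,0,0,0,0.72,0.008,0,0.11,0,0,0,0.72]
}}

```text
t: 3.25
tool_pos: [0.5729, -0.1732, 0.0619]
orientation: [2.082, 2.346, 0.005]
force: [2.6, 6.2, 7.6]
opening: 0.0666
gripper_force: 6.3
```

```bash
python3 st.py
python3 - <<'E'
from fit import *
p,d=robot.read_camera("scene"); cv2.imwrite("pics/s2.png",cv2.resize(p[130:350,180:380,::-1],None,fx=2.7,fy=2.7,interpolation=cv2.INTER_CUBIC))
q=boxes([.6013,-.1,1.69],cloud("scene",d)[d>0]);x,y,z=q.T
k=(abs(x-.06)<.05)&(y>.055)&(y<.11)&(z>.02)&(z<.08)
print("paddle plane",np.polyfit(y[k],z[k],1),y[k].min(),y[k].max())
k=(abs(x-.14)<.006)&(y>-.04)&(y<.03)&(z>.035)&(z<.14); print("bar",k.sum(),np.polyfit(y[k],z[k],1),np.percentile(z[k],[5,95]) if k.any() else 0)
k=(abs(y)<.03)&(z>.050)&(z<.058)&(x>0)&(x<.13);print("caps",np.percentile(x[k],[2,98]))
E
```

```text
t 3.25 tcp [ 0.5729 -0.1732  0.0619] chute-frame p [[-0.0693  0.0369  0.0619]] yaw tool x 1.6898268216446655 z [ 0.005 -0.    -1.   ] F [2.6 6.2 7.6] open 0.06659690461426743
paddle plane [-0.04353941  0.05617447] 0.05551308376798704 0.10356637811041722
bar 226 [0.04454443 0.06914646] [0.05717302 0.07685666]
caps [0.02058511 0.09960676]
```

View pics/s2.png

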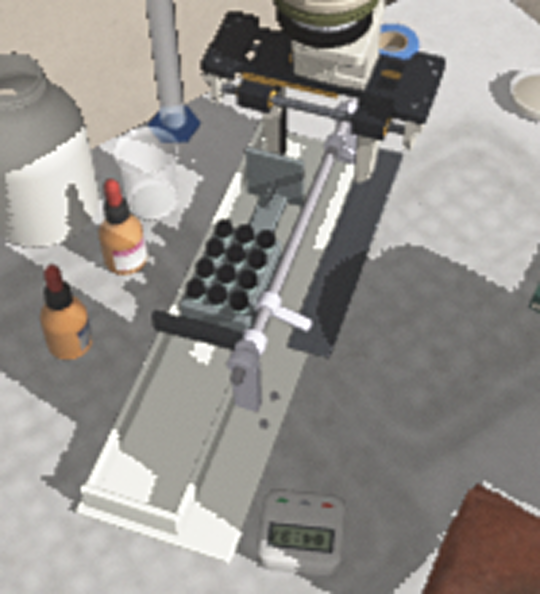

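The gate is partly open, at about 0.39 rad with the bar at z ≈ 70 mm. The sideways force suggests the finger is rubbing the paddle's rear arm, hidden behind it at (360,150). I'll lift slightly, step forward and outward, and press again.

Call:
{"method": "move_arm", "body": {
  "deltas": [0,0,-0.01,0,0,0,0.72,0.005,-0.003,-0.01,0,0,0,0.72,0.005,-0.003,-0.003,0,0,0,0.72,0.005,-0.003,0.002,0,0,0,0.72,0.005,-0.003,0.006,0,0,0,0.72,0.005,-0.003,0.006,0,0,0,0.72]
}}

```text
t: 4.05
tool_pos: [0.5703, -0.1697, 0.0566]
orientation: [2.08, 2.344, 0.005]
force: [5.0, -0.2, 10.1]
opening: 0.0669
gripper_force: 4.7
```

```bash
cat > look.py <<'E'
from fit import *
import st
p,d=robot.read_camera("scene")
q=boxes([.6013,-.1,1.69],cloud("scene",d)[d>0]);x,y,z=q.T
for lo,hi in ((-.01,.04),(.04,.09)):
    k=(x>lo)&(x<hi)&(y>.067)&(y<.11)&(z>.02)&(z<.08)
    if k.sum()>30: print("paddle slope",np.polyfit(y[k],z[k],1),"theta",.35-np.arctan(np.polyfit(y[k],z[k],1)[0]),y[k].max())
k=(abs(x-.14)<.006)&(y>-.04)&(y<.03)&(z>.035)&(z<.14); print("bar",k.sum(),np.percentile(z[k],[5,50,95]) if k.any() else 0)
k=(abs(y)<.03)&(z>.050)&(z<.058)&(x>0)&(x<.26)&(abs(x-.14)>.01);print("caps",np.percentile(x[k],[2,98]))
k=(abs(y)<.024)&(z>.061)&(z<.069)&(x>-.06)&(x<.12);print("plate top",np.median(x[k]),k.sum())
E
python3 look.py
```

```text
t 4.05 tcp [ 0.5703 -0.1697  0.0566] chute-frame p [[-0.0655  0.0391  0.0566]] yaw tool x 1.6899216972733035 z [ 0.008 -0.003 -1.   ] F [ 5.  -0.2 10.1] open 0.06687211919696925
paddle slope [-0.14101572  0.05631202] theta 0.49009199795226965 0.09971025983034995
paddle slope [-0.12569075  0.05520513] theta 0.4750350642985166 0.09975096860469616
bar 229 [0.06630394 0.07968635 0.08683049]
caps [0.02189607 0.10020196]
plate top -0.050484307911522995 71
```

Call:
{"method": "move_arm", "body": {
  "deltas": [0,0,0.002,0,0,0,0.72,0,0,0.004,0,0,0,0.72,0,0,0.004,0,0,0,0.72,0.005,0,0.004,0,0,0,0.72,0.01,0,0.004,0,0,0,0.72,0.016,0,0.004,0,0,0,0.72,0.022,0,0.004,0,0,0,0.72,0.022,0,0.004,0,0,0,0.72]
}}

```text
t: 5.1
tool_pos: [0.5655, -0.1485, 0.0514]
orientation: [2.082, 2.346, -0.0]
force: [0.6, -4.8, 7.6]
opening: 0.0667
gripper_force: 3.6
```

```bash
python3 look.py
```

```text
t 5.1 tcp [ 0.5655 -0.1485  0.0514] chute-frame p [[-0.0439  0.0413  0.0514]] yaw tool x 1.6897243233876875 z [ 0.004 -0.003 -1.   ] F [ 0.6 -4.8  7.6] open 0.06670831342532518
paddle slope [-0.28017608  0.06191263] theta 0.6231719753791514 0.09553555919318005
paddle slope [-0.28919305  0.06281846] theta 0.6315129108086681 0.09550220349779694
bar 229 [0.07058134 0.08516461 0.09723756]
caps [0.04355084 0.11541923]
plate top -0.028982559706432758 71
```

The gate is at 0.62 rad and the rack at about 73 mm, still before the gate. Now the main push.

Call:
{"method": "move_arm", "body": {
  "deltas": [0.006,0,0,0,0,0,0.72,0.018,0,0,0,0,0,0.72,0.031,0,0,0,0,0,0.72,0.044,0,0,0,0,0,0.72,0.057,0,0,0,0,0,0.72,0.07,0,0,0,0,0,0.72,0.083,0,0,0,0,0,0.72,0.096,0,0,0,0,0,0.72,0.107,0,0,0,0,0,0.72,0.115,0,0,0,0,0,0.72,0.12,0,0,0,0,0,0.72,0.12,0,0,0,0,0,0.72]
}}

```text
t: 6.65
tool_pos: [0.551, -0.0288, 0.0509]
orientation: [2.083, 2.347, 0.0]
force: [0.9, -3.8, 5.9]
opening: 0.0674
gripper_force: 3.3
```

```bash
python3 look.py
python3 - <<'E'
from h import *
p,d=robot.read_camera("scene"); cv2.imwrite("pics/s3.png",cv2.resize(p[130:350,180:380,::-1],None,fx=2.7,fy=2.7,interpolation=cv2.INTER_CUBIC))
E
```

```text
t 6.65 tcp [ 0.551  -0.0288  0.0509] chute-frame p [[0.0766 0.0415 0.0509]] yaw tool x 1.6898926194950747 z [ 0.003 -0.002 -1.   ] F [ 0.9 -3.8  5.9] open 0.06739821120394862
paddle slope [-0.49706007  0.08880808] theta 0.8112928997155557 0.09549063800147822
bar 233 [0.06938903 0.08530989 0.09767829]
caps [0.09190615 0.24195572]
plate top 0.0918451882007287 85
```

View pics/s3.png

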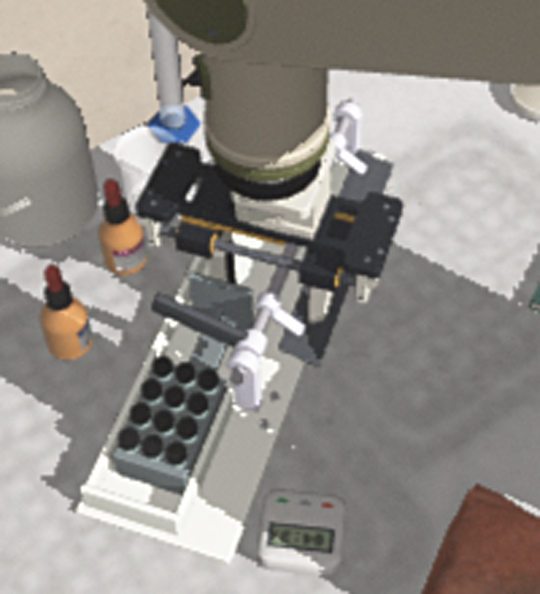

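The rack at (165,425) is wholly past the open bar at (200,320), with its origin at about 194 mm. Now I'll back off the plate and rise so the gate closes.

Call:
{"method": "move_arm", "body": {
  "deltas": [-0.005,0,0,0,0,0,0.72,-0.01,0,-0.004,0,0,0,0.72,-0.01,0,-0.01,0,0,0,0.72,-0.01,0,-0.018,0,0,0,0.72,-0.01,0,-0.03,0,0,0,0.72,-0.01,0,-0.05,0,0,0,0.72,-0.01,0,-0.08,0,0,0,0.72,-0.01,0,-0.12,0,0,0,0.72,-0.01,0,-0.16,0,0,0,0.72,-0.01,0,-0.16,0,0,0,0.72,-0.01,0,-0.16,0,0,0,0.72]
}}

```text
t: 8.12
tool_pos: [0.5512, -0.0376, 0.2101]
orientation: [2.085, 2.349, 0.001]
force: [-0.4, -1.0, 0.0]
opening: 0.0667
gripper_force: 0.0
```

```bash
python3 look.py
python3 - <<'E'
from h import *
p,d=robot.read_camera("scene"); cv2.imwrite("pics/s4.png",cv2.resize(p[130:350,180:380,::-1],None,fx=2.7,fy=2.7,interpolation=cv2.INTER_CUBIC))
E
```

```text
t 8.12 tcp [ 0.5512 -0.0376  0.2101] chute-frame p [[0.068  0.0423 0.2101]] yaw tool x 1.6898783837668916 z [ 0.001 -0.    -1.   ] F [-0.4 -1.   0. ] open 0.06674330719192831
paddle slope [0.36892553 0.03207846] theta -0.0034345040084400313 0.10597353629185689
paddle slope [0.35662246 0.03333469] theta 0.00743766124385381 0.10561494670957407
bar 204 [0.03950138 0.05483303 0.07030228]
caps [0.09217351 0.24168891]
plate top 0.09183183597016796 71
```

View pics/s4.png

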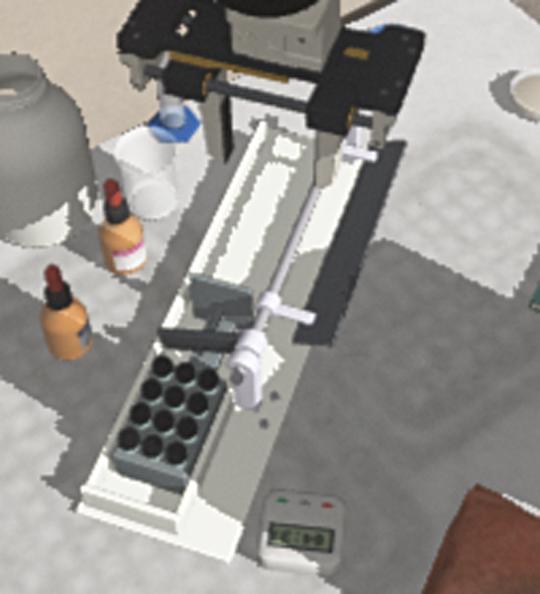

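The gate bar is shut at (200,338) over the tail, the rack sits in the bay at (165,425), and the robot is clear.

```bash
python3 -c "
from plant import robot
print(robot.close_job())"
```

```text
the job is handed in; nothing more can be done
None
```

I pushed the rack past the gate to about 194 mm along the chute, the gate measured shut (about 0 rad) over the tail, and I handed the job in at about 8 s with the robot clear; no verdict was returned.

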